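# Switch on the study lamp

### The arm

A 6-joint arm with a two-finger parallel gripper is mounted at the origin on the work surface. World frame = base frame: x ahead of the robot, y to its left, z up, the work surface at z = 0. Lengths are in m, angles in rad, forces in N, time in s.
With the tool pointing down it reaches from about 0.35 to 0.85 m from the base axis. Payload 8.1 kg.
Tool frame: the origin (TCP) lies at the very end of the fingers, on their centre line; the grasp point (between the pads) lies 19 mm behind it; z points along the fingers, x is the direction in which the jaws open and shut, and the axes are right-handed (so a half turn about z gives the same grasp; the last joint's range is limited). The gripper opens to 93 mm and grips with 3 to 60 N. Pads are 15 mm wide; open, the fingers measure 128 mm over their backs; the gripper's body (75 mm by 188 mm) begins 65 mm behind the grasp point.
Start: joints at [1.203, 0.13, 1.488, -0, 1.523, -0.085], TCP at [0.167, 0.576, 0.219] pointing down, gripper open.
Joint ranges: [-2.96, 2.96], [-0.89, 2.26], [0.02, 2.5], [-1.34, 4.48], [0, 2.73], [-2.66, 2.66]. Speed limits (rad/s): [2.39, 2.39, 2.79, 3.14, 3.14, 3.14].

### API

Orientations are given as a rotation vector (axis times angle).
In Python, from plant import robot gives the robot as it stands. The module is installed in compiled form; this text tells all that it offers.
- The arm moves only by the tool jog_arm, never from a script. Its argument "commands" is one flat list of numbers, 5 for each row, row after row: the gripper's target within -1 to 1 (shut at 1, half-way at 0, fully open at -1), then the shift along the tool's x, y, z in m, then the turn about the tool's z in degrees. A call has 1 to 20 rows; each row shifts and turns the commanded pose from where the row before left it, along the tool's axes as they then stand; what a row does not reach is not made up. A row lasts 1/12 s, in which the tool goes at most 41.7 mm and 7.16 degrees, less where a joint would pass 70% of its speed; a pose out of reach is approached as far as the arm can. A call is refused whole if a number of a shift passes 0.0417 or a number of a turn 7.16, either way. A call with a gripper value outside its range is refused whole. The fingers move at their own pace and stop on an object; "grip_force" is the grip in N (left out, the last holds). Time passes only in rows, so rows that do not move let the fingers close. It gives the time, the measured TCP pose, the force and the opening at its end, in the units of the state.
- robot.read_state(): the state, without advancing time (a new reading comes with each control period).
- robot.read_camera(name): name is "side" or "top" or "wrist"; returns a dict with "img" (420x560x3 uint8, blue, green, red), "vfov" (degrees; the focal length in pixels is half the picture's height over the tangent of half this angle, whatever the lens; pixels are square), "cx", "cy" (the principal point, pixels), "extrinsics" (4x4, takes a point from world to camera coordinates). Camera axes: x right, y down, z forward; pixel columns grow to the right and rows downward; lengths in m; the calibration is good to about 2 mm. The wrist camera is an equidistant fisheye: a pixel r from the principal point sees the ray r / f radians off the axis. A picture is of the moment at which its call begins. There is no depth.
- robot.close_job(): hands the job in, once; it reports no verdict.
Trained networks look in a picture, given as the dict that the camera call returned (one of the last four; its "shot" number tells which), for a name from the list of things; names that differ only in an ending like _2 or _b are one class to them, and where a whole thing is asked for, a point or a joint stands for the part that bears it (a point fixed in the world has none). Each returns a list of dicts, best first, with "score" (0 to 1); they miss things now and then, are a little off and sometimes report something else, mostly with a low value. They report only what shows in the picture. A call takes as long as a camera call.
- robot.recognise(thing, picture): "box" ([centre column, centre row, width, height] as shares, 0 to 1, of the picture: columns of its width, rows of its height, round what is visible of it).
- robot.pinpoint(thing, picture): "position" ([row, column] as shares, 0 to 1, of the picture: columns of its width, rows of its height: a listed point, or the origin of a listed thing).
The state is a dict: "t": time; "q": joint angles; "dq": joint speeds; "joint_torque": joint torques, N m; "tool_pos": TCP position; "orientation": TCP orientation; "force": force on the tool from outside, world axes, zero at the start; "wrist_torque": the same for the moment, N m; "opening": finger opening in m.
Only numpy, scipy, OpenCV 4.12 (cv2) and the standard library are available. Lean on these libraries where they do the work, as an engineer would, in place of code of your own. Each camera call takes 0.05 s, during which the arm holds its last target.

### The job

Switch on the study lamp: first press the big square main key of the white extension board all the way down until it clicks (it is stiff and needs a firm push), hold it down for half a second and let it come up again. Then press the light, round push button on the lamp's foot all the way down until it clicks, hold it for half a second and let it come up. Do not press the two small round keys on the board, and do not knock over the glass tumbler or the mug of pencils.

Things in the scene. Friction and masses are not known exactly. Their poses are not given: they have to be found in the camera images.
- main_key_top (a point): centre of the top of the main key: black SQUARE cap 42 x 42 mm, in any of three places of a row of keys 70 mm apart on a white extension board (85 x 230 x 35 mm, fixed). Top 52 mm above the desk when up, 11 mm above its grey bezel (54 mm square); goes straight down 6 mm. Axes: z up, y along the row of keys
- main_key (a joint): travel of the main key in m: 0 up, 0.006 fully down; clicks at 0.0045. Stiff spring: 2.3 N starts it, about 7.3 N at the click, 9 N holds it fully down; springs back up when released
- lamp_button_top (a point): centre of the top of the lamp's button: black ROUND cap, 30 mm wide, on the lamp's flat grey foot (215 x 110 x 22 mm, fixed). Top 39 mm above the desk when up, 11 mm above its bezel (42 mm wide); goes straight down 6 mm. Axes: z up, x along the foot to the lamp's stem, 142 mm away, which carries a shade 110 mm wide, 265 mm from the button, 105 to 195 mm up
- lamp_button (a joint): travel of the lamp's push button in m: 0 up, 0.006 fully down; clicks at 0.0045. Light spring: 1 N starts it, about 3.3 N at the click, 4 N holds it fully down; springs back up when released
- socket_key_a (a joint): travel in m of one of the two small black ROUND keys (22 mm in diameter, same height as the main key) on the extension board, to be left alone: 0 up, 0.006 fully down, 4 N; counts as pressed beyond 0.003
- socket_key_b (a joint): travel in m of the other small round key on the board, to be left alone: same size and behaviour
- tumbler: green glass tumbler, 66 mm in diameter, 90 mm high, standing loose; origin at the centre of its underside, z up. A bystander
- mug: white ceramic mug of pencils, 76 mm in diameter, 90 mm high, pencil tips up to 155 mm, handle on its -x side, standing loose; origin at the centre of its underside, z up. A bystander

How it is judged:
On the way, in this order (a step that is already met when the one before it is completed fails the run):
1. the square main key is pressed until it clicks (at least 4.5 mm down) and held for 0.2 s (value of joint main_key above 0.0045 m), for 0.2 s.
2. the main key is let up again (less than 1.5 mm down) (value of joint main_key below 0.0015 m), for 0.1 s.
3. the lamp's round push button is pressed until it clicks (at least 4.5 mm down) and held for 0.2 s (value of joint lamp_button above 0.0045 m), for 0.2 s.
At the end, for the whole second after the job is handed in: main key and lamp button have been pressed in that order and both are up again (less than 1.5 mm down), the two small round keys are up, the tumbler and the mug stand upright (within 11 degrees) and at rest (value of joint each of main_key, lamp_button, socket_key_a, socket_key_b below 0.0015 m and angle between each of tumbler, mug's own z axis and vertical below 0.2 rad and linear speed of each of tumbler, mug below 0.03 m/s); the robot touches nothing.
It fails at once if a small round key on the board is pressed (more than 3 mm down) (value of joint any of socket_key_a, socket_key_b above 0.003 m).
It fails at once if the tumbler or the mug is knocked over (tilted more than 30 degrees) (angle between any of tumbler, mug's own z axis and vertical above 0.52 rad).
It also fails if it takes over 40 s, if anything falls off the work surface, if the arm or the gripper's body presses on something with over 40 N, if the wrist force passes 120 N, or if a joint passes its speed limit or range.

## Working session

There is one attempt and no reset: what is moved stays moved. The work goes in short steps, Python scripts to look and compute and a tool call to move; the robot and the scene stay as the last step left them, time stands still between calls to the robot, and variables do not carry over. Pictures are saved under pics/ and viewed, and the job is handed in when it is done.

Besides the shell and the picture viewer there is one more tool, called as name(argument=value, ...), one argument or row to a line, values as JSON. jog_arm: Moves the arm, as the interface text tells. Its arguments: {"type":"object","properties":{"commands":{"type":"array"},"grip_force":{"type":"number"}},"required":["commands"]}

```bash
mkdir -p pics; cat > h.py <<'E'
import numpy as np, cv2
from plant import robot
def ray(p,row,col):
    E=np.array(p["extrinsics"]);H,W=p["img"].shape[:2]
    f=H/2/np.tan(np.radians(p["vfov"])/2)
    u=col*W-p["cx"];v=row*H-p["cy"]
    return E,f,u,v
def hit(p,row,col,z,fish=False):
    E,f,u,v=ray(p,row,col)
    if fish:
        r=np.hypot(u,v)+1e-12;th=r/f
        d=np.array([u/r*np.sin(th),v/r*np.sin(th),np.cos(th)])
    else: d=np.array([u/f,v/f,1])
    R=E[:3,:3];c=-R.T@E[:3,3];d=R.T@d
    return c+d*(z-c[2])/d[2]
E
python3 - <<'E'
from h import *
s=robot.read_state();print(s["t"],s["tool_pos"],s["orientation"],s["force"],s["opening"])
for n in["top","side","wrist"]:
    p=robot.read_camera(n);cv2.imwrite(f"pics/{n}0.png",p["img"])
    for t,z in[("main_key_top",.052),("lamp_button_top",.039),("tumbler",0),("mug",0),("socket_key_a",.052)]:
        try:
            for r in (robot.pinpoint(t,p) if t!="socket_key_a" else robot.recognise(t,p))[:3]:
                if "box" in r: row,col=r["box"][1],r["box"][0]
                else: row,col=r["position"]
                print(n,t,round(r["score"],2),np.round([col*560,row*420]),np.round(hit(p,row,col,z,n=="wrist"),4))
        except Exception as e: print(n,t,e)
E
```

```text
0.0 [0.16718869 0.57565002 0.21761081] [ 2.51151807e+00  1.88569145e+00 -2.39211864e-03] [0.80778708 0.190604   0.01304158] 0.09313953697717825
top main_key_top 0.57 [392. 230.] [ 0.5618 -0.2984  0.052 ]
top lamp_button_top 0.59 [189. 262.] [0.4755 0.1866 0.039 ]
top tumbler 0.77 [274. 213.] [ 0.6044 -0.0135  0.    ]
top socket_key_a 0.63 [337. 250.] [ 0.5109 -0.165   0.052 ]
top socket_key_a 0.38 [365. 239.] [ 0.5404 -0.2317  0.052 ]
top socket_key_a 0.38 [269. 211.] [ 0.6009 -0.0023  0.052 ]
side main_key_top 0.64 [326. 323.] [ 0.5607 -0.2943  0.052 ]
side lamp_button_top 0.64 [180. 192.] [0.486  0.1875 0.039 ]
side tumbler 0.85 [268. 241.] [6.049e-01 5.000e-04 0.000e+00]
side mug 0.91 [345. 226.] [ 0.7737 -0.0047  0.    ]
side socket_key_a 0.59 [292. 302.] [ 0.5372 -0.237   0.052 ]
```

View pics/top0.png

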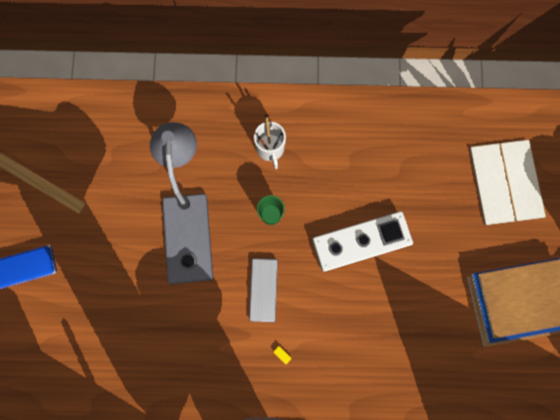

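View pics/side0.png

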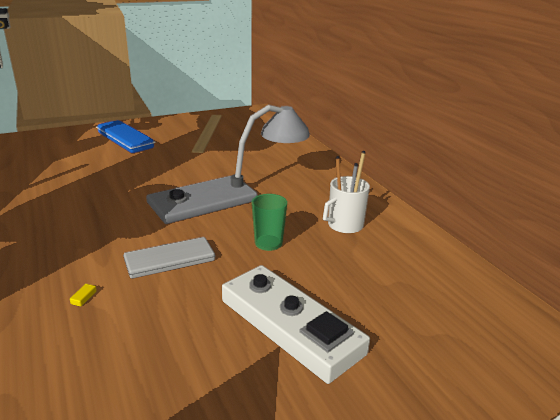

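View pics/wrist0.png

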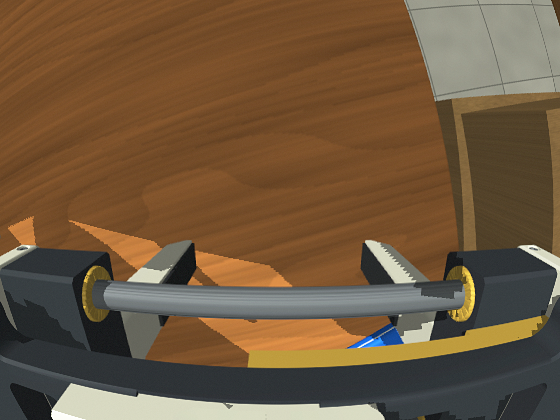

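The top view shows the board with the square key at about (391,231) px and the round keys at (336,247) and (363,240). The lamp button is at (188,261), the tumbler at (271,209) and the mug at (270,140). The side view agrees, with the square key at (327,327) and the lamp button at (177,194). The wrist view shows only desk. I'll refine the two targets with zoomed crops.

```bash
python3 - <<'E'
from h import *
t=cv2.imread("pics/top0.png");s=cv2.imread("pics/side0.png")
def c(im,x,y,w=25): return cv2.resize(im[y-w:y+w,x-w:x+w],(390,290*0+390),interpolation=cv2.INTER_NEAREST)
a=np.hstack([c(t,391,231),c(t,188,261)]);cv2.imwrite("pics/z1.png",a)
b=np.hstack([c(s,327,327,30),c(s,177,195,30)]);cv2.imwrite("pics/z2.png",b)
for im,x,y,n,w in[(t,391,231,"topkey",16),(t,188,261,"toplamp",12),(s,327,327,"sidekey",28),(s,177,195,"sidelamp",14)]:
    g=im.max(2)
    for th in(15,25,35,45):
        m=(g<th).astype(np.uint8);k,l,st,ce=cv2.connectedComponentsWithStats(m[y-w:y+w,x-w:x+w])
        if k<2: print(n,th,None);continue
        i=1+np.argmax(st[1:,4]);print(n,th,st[i],ce[i]+[x-w,y-w])
E
```

```text
topkey 15 None
topkey 25 [ 6 12  6 14 19] [383.73684211 233.42105263]
topkey 35 [  6   7  21  19 269] [390.80297398 231.16728625]
topkey 45 [  6   7  21  20 295] [390.71186441 231.09152542]
toplamp 15 None
toplamp 25 [ 7 13  7  4 17] [186.         263.88235294]
toplamp 35 [  6   6  11  12 104] [187.16346154 260.75961538]
toplamp 45 [  5   6  12  13 123] [186.90243902 260.68292683]
sidekey 15 None
sidekey 25 [45 28  4  6  6] [345.66666667 329.5       ]
sidekey 35 [  9  13  40  32 449] [329.65924276 325.9844098 ]
sidekey 45 [  8  13  41  32 782] [326.97442455 327.38235294]
sidelamp 15 [20 14  1  1  1] [183. 195.]
sidelamp 25 [ 7  9  5  9 19] [171.78947368 194.15789474]
sidelamp 35 [ 7  9 14 10 83] [176.20481928 193.98795181]
sidelamp 45 [  7   8  14  11 120] [176.23333333 194.08333333]
```

View pics/z1.png

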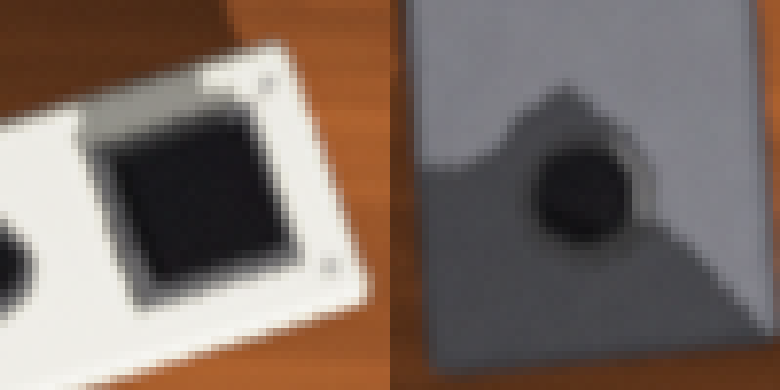

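View pics/z2.png

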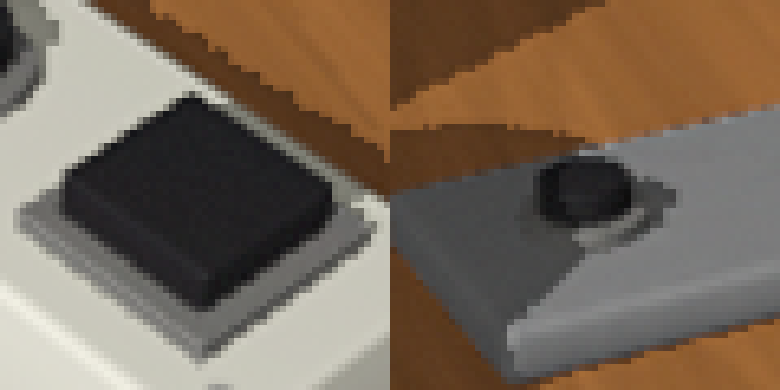

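The crops show clean caps. In the top view the key is at (391,231) and the lamp button at (187.7,261). In the side view the key's top face is at (327.5,325.9) and the button's at (176.7,193.2).

```bash
python3 - <<'E'
from h import *
for n,L in[("top",[("key",391,231,.052),("lamp",187.6,261,.039)]),("side",[("key",327.5,325.5,.052),("lamp",176.7,193.2,.039)])]:
    p=robot.read_camera(n)
    for k,x,y,z in L: print(n,k,hit(p,y/420,x/560,z))
s=robot.read_state();print(s["t"],s["tool_pos"],s["orientation"])
from scipy.spatial.transform import Rotation as Ro
R=Ro.from_rotvec(s["orientation"]).as_matrix();print(R.round(3))
for t in([.562,-.298,.12],[.478,.188,.1]): print(R.T@(np.array(t)-s["tool_pos"]))
E
```

```text
top key [ 0.55998009 -0.29506702  0.052     ]
top lamp [0.47775582 0.19005157 0.039     ]
side key [ 0.55976183 -0.29981002  0.052     ]
side lamp [0.47919089 0.18484635 0.039     ]
1.0 [0.16741991 0.57617769 0.21863857] [2.51228025e+00 1.88623177e+00 5.14196507e-05]
[[ 0.279  0.96   0.   ]
 [ 0.96  -0.279 -0.   ]
 [ 0.     0.    -1.   ]]
[-0.72937066  0.62281179  0.09865884]
[-0.28610793  0.4065472   0.11865347]
```

jog_arm(
  commands=[1,-0.013,0.011,0,0,1,-0.026,0.0222,0,0,1,-0.026,0.0222,0,0,1,-0.026,0.0222,0,0,1,-0.026,0.0222,0,0,1,-0.026,0.0222,0,0,1,-0.026,0.0222,0,0,1,-0.026,0.0222,0,0,1,-0.026,0.0222,0,0,1,-0.026,0.0222,0,0,1,-0.026,0.0222,0,0,1,-0.026,0.0222,0,0,1,-0.026,0.0222,0,0,1,-0.026,0.0222,0,0,1,-0.026,0.0222,0,0,1,-0.026,0.0222,0,0,1,-0.026,0.0222,0,0,1,-0.026,0.0222,0,0,1,-0.026,0.0222,0,0,1,-0.026,0.0222,0,0],
  grip_force=20,
)

```text
t: 2.67
tool_pos: [0.442, -0.0333, 0.2189]
orientation: [2.512, 1.885, 0.001]
force: [0.9, 1.0, 0.5]
opening: 0.0005
```

jog_arm(
  commands=[1,-0.0247,0.0209,0,0,1,-0.0247,0.0209,0,0,1,-0.0247,0.0209,0,0,1,-0.0247,0.0209,0,0,1,-0.0247,0.0209,0.015,0,1,-0.0247,0.0209,0.02,0,1,-0.0247,0.0209,0.02,0,1,-0.0247,0.0209,0.02,0,1,-0.0249,0.0211,0.02,0,1,0,0,0.015,0,1,0,0,0,0,1,0,0,0,0],
)

```text
t: 3.67
tool_pos: [0.5593, -0.2971, 0.1073]
orientation: [-2.51, -1.884, 0.001]
force: [1.0, 0.7, 0.9]
opening: 0.0008
```

```bash
python3 - <<'E'
from h import *
s=robot.read_state();print(s["t"],s["tool_pos"],s["orientation"],s["force"])
for n in["top","side"]:
    p=robot.read_camera(n)
    im=p["img"]
    cv2.imwrite(f"pics/{n}1.png",im)
    E=np.array(p["extrinsics"]);H=420;f=210/np.tan(np.radians(p["vfov"])/2)
    c=E[:3,:3]@s["tool_pos"]+E[:3,3];print(n,"tcp px",c[0]/c[2]*f+p["cx"],c[1]/c[2]*f+p["cy"])
p=robot.read_camera("wrist");cv2.imwrite("pics/wrist1.png",p["img"])
for r in robot.pinpoint("main_key_top",p)[:2]: print(r,hit(p,*r["position"],.052,True))
E
```

```text
3.6667 [ 0.55927198 -0.2970613   0.10727535] [-2.51023352e+00 -1.88363679e+00  1.49153552e-03] [0.97669632 0.73785034 0.88238393]
top tcp px 397.3509379225442 228.39176828113844
side tcp px 329.2917882531576 292.1859929239895
{'position': [0.5343, 0.4964], 'score': 0.63} [ 0.5603898  -0.29737412  0.052     ]
```

View pics/side1.png

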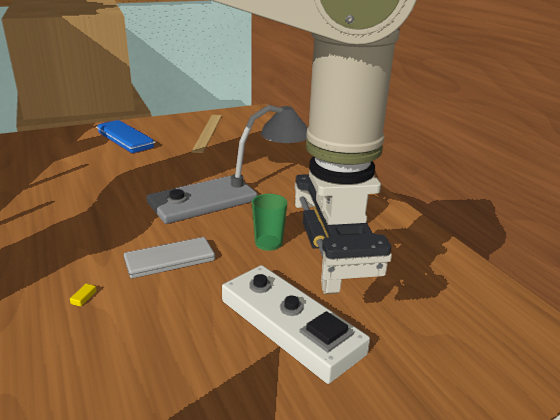

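View pics/wrist1.png

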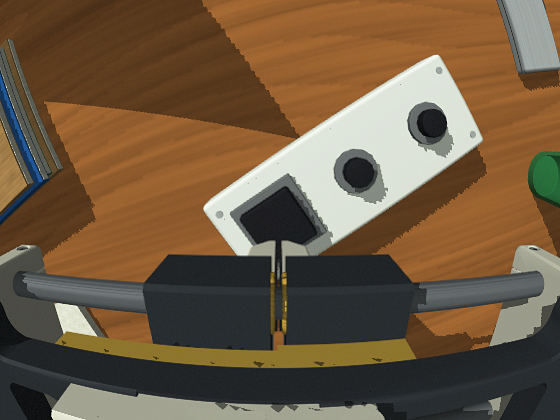

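The wrist view shows the fingertips over the square key, whose centre it puts at about (.560,-.297). That matches the other cameras, so I'll go down now.

jog_arm(
  commands=[1,0,0,0.013,0,1,0,0,0.015,0,1,0,0,0.013,0,1,0,0,0.009,0,1,0,0,0.003,0,1,0,0,0.003,0,1,0,0,0.003,0],
)

```text
t: 4.45
tool_pos: [0.5604, -0.2976, 0.0499]
orientation: [-2.512, -1.886, -0.0]
force: [-3.5, 1.9, 4.5]
opening: 0.0006
```

jog_arm(
  commands=[1,0,0,0.002,0,1,0,0,0.002,0,1,0,0,0.001,0,1,0,0,0,0],
)

```text
t: 4.78
tool_pos: [0.5606, -0.2977, 0.0463]
orientation: [2.512, 1.886, 0.0]
force: [-5.5, 3.4, 8.9]
opening: 0.0001
```

jog_arm(
  commands=[1,0,0,0.0015,0,1,0,0,0.0015,0,1,0,0,0,0,1,0,0,0,0,1,0,0,0,0,1,0,0,0,0,1,0,0,0,0,1,0,0,0,0],
)

```text
t: 5.45
tool_pos: [0.5608, -0.2979, 0.0461]
orientation: [2.511, 1.886, 0.0]
force: [-14.2, 9.8, 28.8]
opening: 0.0006
```

```bash
python3 - <<'E'
from h import *
s=robot.read_state();print(s["t"],s["tool_pos"],s["force"])
for n,b in [("side",(240,230,440,390)),("wrist",(180,120,400,280))]:
    p=robot.read_camera(n);x,y,X,Y=b
    cv2.imwrite(f"pics/{n}2.png",cv2.resize(p["img"][y:Y,x:X],None,fx=3,fy=3))
E
```

```text
5.45 [ 0.56075858 -0.2978626   0.04606044] [-14.24958322   9.82459388  28.81940129]
```

View pics/side2.png

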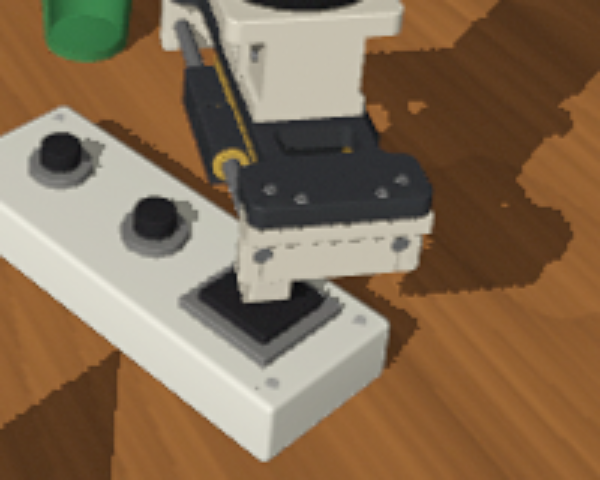

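View pics/wrist2.png

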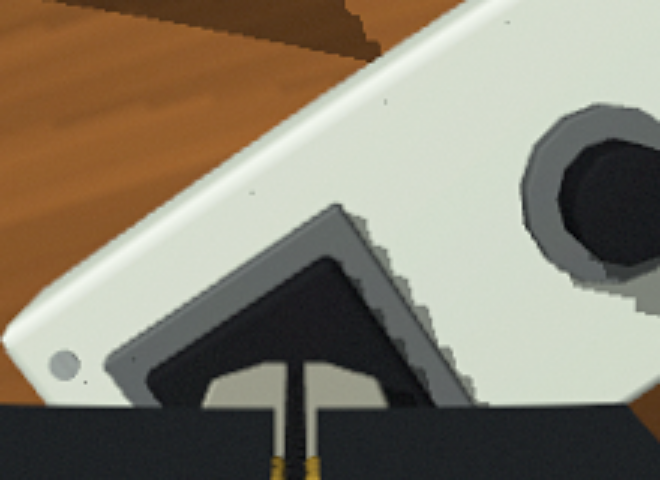

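The key is bottomed out: the force reads 29 N, z has stopped falling at .046, and the side view shows the cap sunk nearly to its bezel. It has been held for over 0.5 s. I'll lift slowly and then travel to the lamp.

jog_arm(
  commands=[1,0,0,-0.005,0,1,0,0,-0.01,0,1,0,0,-0.025,0,1,0,0,-0.03,0,1,0,0,-0.03,0,1,0,0,-0.03,0,1,0,0,0,0],
)

```text
t: 6.13
tool_pos: [0.5639, -0.3, 0.1807]
orientation: [2.503, 1.879, 0.007]
force: [1.6, -0.8, -0.4]
opening: 0.0007
```

```bash
python3 - <<'E'
from h import *
s=robot.read_state();print(s["t"],s["tool_pos"],s["force"])
p=robot.read_camera("side");cv2.imwrite("pics/side3.png",cv2.resize(p["img"][230:390,200:400],None,fx=3,fy=3))
E
```

```text
6.1333 [ 0.56393507 -0.30004979  0.18071312] [ 1.57588401 -0.78566168 -0.37008258]
```

View pics/side3.png

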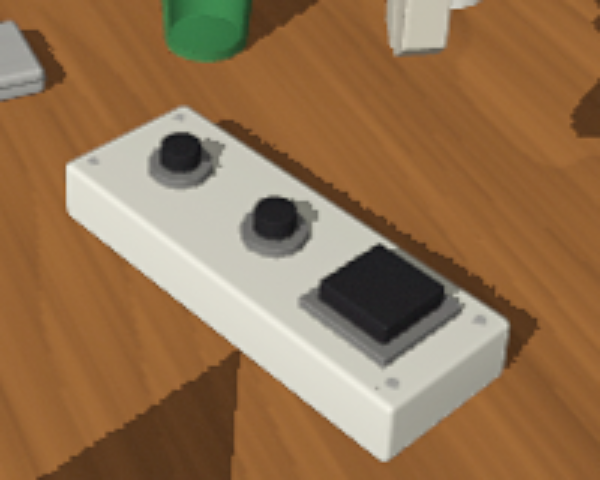

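The main key is back up. Next I'll move over to the lamp button.

jog_arm(
  commands=[1,0.0137,-0.0066,0,0,1,0.0277,-0.0134,0,0,1,0.0277,-0.0134,0,0,1,0.0277,-0.0134,0,0,1,0.0277,-0.0134,0,0,1,0.0277,-0.0134,0,0,1,0.0277,-0.0134,0,0,1,0.0277,-0.0134,0,0,1,0.0277,-0.0134,0,0,1,0.0277,-0.0134,0,0,1,0.0277,-0.0134,0,0,1,0.0277,-0.0134,0,0,1,0.0277,-0.0134,0,0,1,0.0277,-0.0134,0.01,0,1,0.0277,-0.0134,0.02,0,1,0.0277,-0.0134,0.02,0,1,0.0137,-0.0066,0.02,0,1,0,0,0.01,0,1,0,0,0,0,1,0,0,0,0],
)

```text
t: 7.85
tool_pos: [0.4777, 0.1866, 0.091]
orientation: [-2.512, -1.886, 0.003]
force: [-0.2, 0.2, 0.3]
opening: 0.0006
```

```bash
python3 - <<'E'
from h import *
s=robot.read_state();print(s["t"],s["tool_pos"],s["orientation"],s["force"])
p=robot.read_camera("wrist");cv2.imwrite("pics/wrist4.png",p["img"])
for r in robot.pinpoint("lamp_button_top",p)[:2]: print(r,hit(p,*r["position"],.039,True))
p=robot.read_camera("side");cv2.imwrite("pics/side4.png",p["img"])
for r in robot.pinpoint("lamp_button_top",p)[:2]: print(r,hit(p,*r["position"],.039))
E
```

```text
7.85 [0.47773305 0.18658094 0.09102533] [-2.51209387 -1.88623665  0.00289631] [-0.191515    0.18799113  0.2659759 ]
{'position': [0.541, 0.5064], 'score': 0.8} [0.47842146 0.19021107 0.039     ]
{'position': [0.4552, 0.3179], 'score': 0.52} [0.48412768 0.19275983 0.039     ]
```

View pics/side4.png

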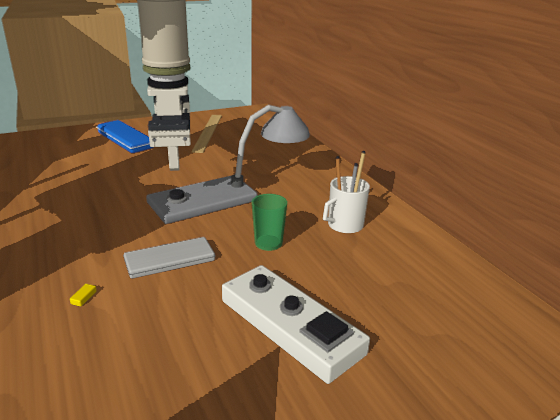

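View pics/wrist4.png

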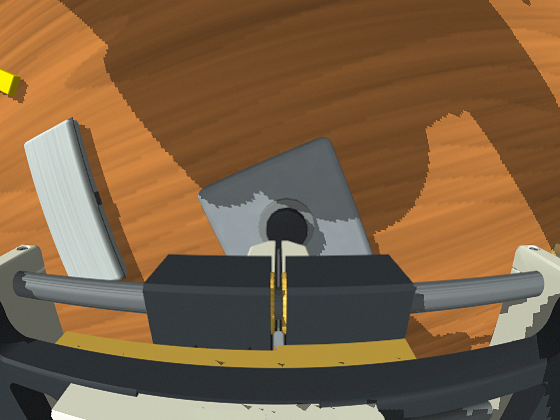

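The wrist view shows the fingertips lined up with the button at (288,226) px, which works out to (.478,.190). The side view shows the gripper clear of the stem and shade. I'll nudge 2 mm and press.

jog_arm(
  commands=[1,0.002,0,0.012,0,1,0,0,0.015,0,1,0,0,0.014,0,1,0,0,0.009,0,1,0,0,0.003,0,1,0,0,0.003,0,1,0,0,0.002,0,1,0,0,0.001,0],
)

```text
t: 8.72
tool_pos: [0.479, 0.1893, 0.0331]
orientation: [2.512, 1.886, 0.0]
force: [-5.9, -2.6, 11.5]
opening: 0.0003
```

jog_arm(
  commands=[1,0,0,0.001,0,1,0,0,0,0,1,0,0,0,0,1,0,0,0,0,1,0,0,0,0,1,0,0,0,0,1,0,0,0,0],
)

```text
t: 9.3
tool_pos: [0.479, 0.1893, 0.0331]
orientation: [2.512, 1.886, 0.0]
force: [-7.2, -3.5, 11.9]
opening: 0.0003
```

```bash
python3 - <<'E'
from h import *
p=robot.read_camera("side");cv2.imwrite("pics/side5.png",cv2.resize(p["img"][130:250,120:280],None,fx=4,fy=4))
E
```

```text
(no output)
```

View pics/side5.png

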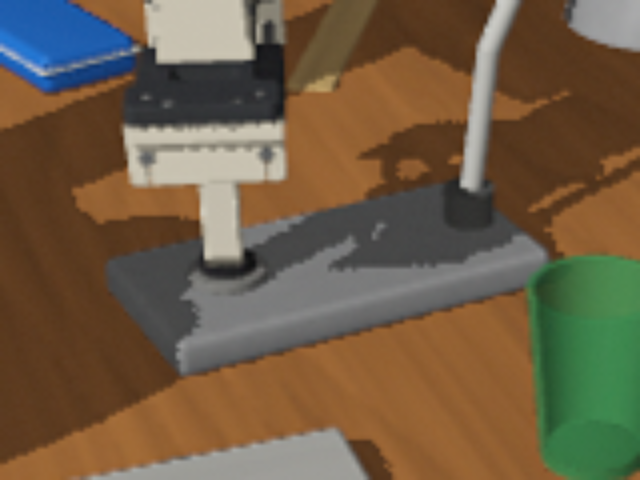

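The button is fully down: z is .033, the force is 12 N against the 4 N needed, and the side view shows the cap close to its bezel. It has been held for over 0.5 s, so I'll lift straight up.

jog_arm(
  commands=[1,0,0,-0.004,0,1,0,0,-0.01,0,1,0,0,-0.02,0,1,0,0,-0.03,0,1,0,0,-0.03,0,1,0,0,-0.02,0,1,0,0,-0.01,0,1,0,0,0,0,1,0,0,0,0,1,0,0,0,0],
)

```text
t: 10.18
tool_pos: [0.4778, 0.1891, 0.154]
orientation: [-2.512, -1.886, 0.003]
force: [0.1, -0.1, 0.2]
opening: 0.0006
```

```bash
python3 - <<'E'
from h import *
s=robot.read_state();print(s["t"],s["tool_pos"],s["force"],abs(s["dq"]).max())
p=robot.read_camera("side");cv2.imwrite("pics/side6.png",p["img"])
E
```

```text
10.1833 [0.47780826 0.18910969 0.15395427] [ 0.07116101 -0.09331726  0.20184458] 0.011585151681275602
```

View pics/side6.png

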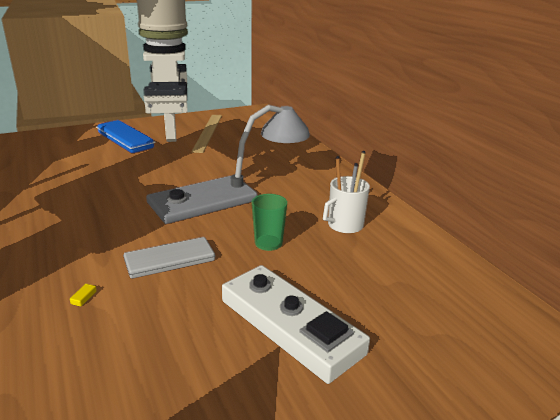

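The lamp button at (177,195) and the main key at (327,327) are both up. The tumbler and mug haven't moved, and the gripper is clear of everything. I'll hand the job in.

```bash
python3 -c "
from plant import robot
print(robot.close_job())"
```

```text
the job is handed in; nothing more can be done
None
```

I pressed the square main key first and then the lamp's round button. I pushed each to its stop, held it for over half a second and let it come up. The job was handed in at about 10 s; no verdict was reported.

- **Main key:** the fingertips stopped at z = 46 mm, which is 6 mm of travel, with 29 N on the tool. A side picture afterwards showed the key back up.
- **Lamp button:** the fingertips stopped at z = 33 mm, also 6 mm of travel, with 12 N on the tool. The last side picture showed both the button and the main key up.
- **Bystanders:** the small round keys were up, and the tumbler and mug were upright and where they started. The arm was clear, with almost no force on the tool.

**Disagreements and limits:**
- The cameras differed by about 5 mm in y for both targets. The wrist camera settled the key, and I used a middle value with a 2 mm shift for the lamp button.
- I couldn't read the key and button joints directly, so "fully down" rests on tool height, force and pictures.

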